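Fetch the spare till roll from behind the counter supplies and load the receipt printer

ROBOT

A 6-joint arm with a two-finger parallel gripper is mounted at the origin on the work surface. World frame = base frame: x ahead of the robot, y to its left, z up, the work surface at z = 0. Lengths are in m, angles in rad, forces in N, time in s.
With the tool pointing down it reaches from about 0.3 to 0.775 m from the base axis. Payload 14.6 kg.
Tool frame: the origin (TCP) lies at the very end of the fingers, on their centre line; the grasp point (between the pads) lies 19 mm behind it; x points along the fingers, y is the direction in which the jaws open and shut, and the axes are right-handed (so a half turn about x gives the same grasp; the last joint's range is limited). The gripper opens to 94 mm and grips with 3 to 60 N. Pads are 16 mm wide; open, the fingers measure 119 mm over their backs; the gripper's body (75 mm by 177 mm) begins 78 mm behind the grasp point.
Start: joints at [1.146, 0.3, 1.521, -0, 1.321, -0.067], TCP at [0.193, 0.515, 0.205] pointing down, gripper open.
Joint ranges: [-3.03, 3.03], [-0.79, 2.21], [0.23, 2.52], [-1.04, 4.18], [0, 3.07], [-2.55, 2.55]. Speed limits (rad/s): [2.22, 2.22, 2.57, 3.14, 3.14, 3.14].

INTERFACE

Orientations are given as a rotation vector (axis times angle).
In Python, from rig import r gives the robot as it stands. The module is installed in compiled form; this text tells all that it offers.
- The arm moves only by the tool step_arm, never from a script. Its argument "motion" is a list of rows, each a list of 7 numbers: the opening, from 0 (shut) to 1 (fully open), then the shift along the tool's x, y, z in m, then the turn, a rotation vector about the tool's x, y, z in rad. A call has 1 to 5 rows; each row is the pose to reach, as a shift and turn from the pose measured when the call began, along the tool's axes at that moment; what a row does not reach only later rows make up. A row lasts 1/8 s, in which the tool goes at most 62.5 mm and 10.7 degrees, less where a joint would pass 70% of its speed; a pose out of reach is approached as far as the arm can. A call with a gripper value outside its range is refused whole. The fingers move at their own pace and stop on an object; "newtons" is the grip in N (left out, the last holds). Time passes only in rows, so rows that repeat a pose let the fingers close. It gives the time, the measured TCP pose, the force and the opening at its end, in the units of the state.
- r.observe(): the state, without advancing time (a new reading comes with each control period).
- r.get_image(name): name is "scene" or "top"; returns a dict with "image" (384x512x3 uint8, red, green, blue), "vfov" (degrees; the focal length in pixels is half the picture's height over the tangent of half this angle, whatever the lens; pixels are square), "cx", "cy" (the principal point, pixels), "dist_coeffs" ([k1, k2, p1, p2, k3] as OpenCV has them; the pictures are not rectified), "R" (3x3) and "t" (3): a world point X has camera coordinates R X + t. Camera axes: x right, y down, z forward; pixel columns grow to the right and rows downward; lengths in m; the calibration is good to about 2 mm. A picture is of the moment at which its call begins. There is no depth.
- r.close_job(): hands the job in, once; it reports no verdict.
Trained networks look in the newest picture that a camera, given by its name, has taken for a name from the list of things; names that differ only in an ending like _2 or _b are one class to them, and where a whole thing is asked for, a point or a joint stands for the part that bears it (a point fixed in the world has none). Each returns a list of dicts, best first, with "score" (0 to 1); they miss things now and then, are a little off and sometimes report something else, mostly with a low value. They report only what shows in the picture. A call takes as long as a camera call.
- r.find_in(camera, target): "xy" ([column, row] in pixels, amid what is visible of it).
- r.cut_out(camera, target): "region" (384x512 bool, what is visible of it) and "xy" ([column, row] in pixels, amid what is visible of it).
- r.landmark_of(camera, target): "xy" ([column, row] in pixels: a listed point, or the origin of a listed thing).
The state is a dict: "clock": time; "joint_pos": joint angles; "dq": joint speeds; "effort": joint torques, N m; "tcp_pos": TCP position; "ee_rot": TCP orientation; "wrist_force": force on the tool from outside, world axes, zero at the start; "moment": the same for the moment, N m; "width": finger opening in m.
Only numpy, scipy, OpenCV 4.12 (cv2) and the standard library are available. Lean on these libraries where they do the work, as an engineer would, in place of code of your own. Each camera call takes 0.05 s, during which the arm holds its last target. There are 200 camera calls.

TASK

The receipt printer has run out: first move the canister, the bottle and the carton that stand in front of the spare paper roll in the wooden tray over to the rubber mat, and stand all three there upright. Then take the roll from the back of the tray and lay it down in the bottom of the printer's open paper bucket, lying across the printer as it will unwind. Only then put the three containers back upright, each where it stood before, without knocking any container over and leaving the card terminal, the scanner and the stapler where they are; the printer's lid stays open.

Things in the scene. Friction and masses are not known exactly. Their poses are not given: they have to be found in the camera images.
- tray: Fixed plywood tray, open at the front (-x), z up, origin on the counter under the middle of three places in a row: x 0, y -70, 0, 70 mm, each a few mm off. Deck 10 mm above the counter. Behind them a groove along y (x 42 to 78 mm, floor 4 mm above the counter) holds the roll. Boards 45 mm high: back at x 120 to 132, sides at y 125 to 137 mm either side. Containers have some 12 mm between them: grip front and back.
- mat: Fixed black rubber counter mat, 160 mm (x) by 240 mm (y), 3 mm thick, empty at the start. Origin at its centre on the counter, z up. It takes the three containers in a row along its y axis, about 78 mm apart.
- printer: Fixed white printer 145 mm wide (y), front at x -101 mm, origin on the counter below the bucket's middle, z up. Bucket open at the top: x -56 to 56, y -42 to 42 mm, rim 92, floor 40 mm above the counter, flat 8 mm either side of the middle, then rising 12 degrees to front and rear so a roll settles; its centre is then 65 mm up. Open lid leans from x 74 mm, 90 up, to x 149, 200 up.
- roll: White receipt paper roll on a brown core, diameter 50 mm, 57 mm long. Origin at its centre; its y axis is the roll's axis. It lies in the tray's groove behind the containers, axis parallel to the tray's y, centre 29 mm above the counter. About 0.1 kg. Once the containers are away it can be gripped across its diameter from above.
- canister: Upright round white wipes canister with a grey lid, diameter 60 mm, 130 mm high, straight sides. Origin at the centre of its underside, z up. About 0.35 kg.
- bottle: Upright round brown screen-cleaner bottle with a black cap: body diameter 52 mm with straight sides up to 106 mm, flat cap diameter 36 mm from 113 to 126 mm, the total height. Origin at the centre of its underside, z up. About 0.28 kg.
- carton: Upright plain cardboard carton, 50 mm (its x) by 56 mm (its y), 120 mm high. Origin at the centre of its underside, z up; it stands nearly square to the tray (x axes within 0.1 rad). About 0.22 kg.
- terminal: Bystander: black card terminal with keys and a screen lying on the counter, 165 x 78 x 50 mm. Origin at the centre of its underside. To be left alone.
- scanner: Bystander: black bar-code scanner on a round-footed gooseneck stand, foot 110 mm across, 200 mm high. Origin at the centre of the foot's underside. To be left alone.
- stapler: Bystander: black stapler, 125 x 34 x 43 mm. Origin at the centre of its underside. To be left alone.

How it is judged:
By the outcome, as a careful person would: the job done as asked, in the order asked, and still so for the second after the job is handed in, with the robot touching nothing.
It also fails if it takes over 144 s, if anything falls off the work surface, if the arm or the gripper's body presses on something with over 40 N, if the wrist force passes 120 N, or if a joint passes its speed limit or range.

## Working session

There is one attempt and no reset: what is moved stays moved. The work goes in short steps, Python scripts to look and compute and a tool call to move; the robot and the scene stay as the last step left them, time stands still between calls to the robot, and variables do not carry over. Pictures are saved under pics/ and viewed, about 12 in all and at most 16, crops included, and the job is handed in when it is done.

Besides the shell and the picture viewer there is one more tool, called after "Emit:" as name([rows], argument=value, ...), one row to a line, values as JSON. step_arm: Moves the arm, as the interface text tells. Its arguments: {"type":"object","properties":{"motion":{"type":"array","items":{"type":"array","items":{"type":"number"}}},"newtons":{"type":"number"}},"required":["motion"]}

```bash
mkdir -p pics
cat > h.py <<'E'
import numpy as np, cv2
from scipy.spatial.transform import Rotation as Ro
from rig import r
def cam(n):
    d=r.get_image(n); h=d["image"].shape[0]; f=h/2/np.tan(np.radians(d["vfov"])/2)
    d["K"]=np.array([[f,0,d["cx"]],[0,f,d["cy"]],[0,0,1]]); d["D"]=np.array(d["dist_coeffs"],float)
    d["R"]=np.array(d["R"]); d["t"]=np.array(d["t"]); return d
def proj(d,X): return cv2.projectPoints(np.atleast_2d(np.array(X,float)),cv2.Rodrigues(d["R"])[0],d["t"],d["K"],d["D"])[0].reshape(-1,2)
def back(d,uv,z):
    p=cv2.undistortPoints(np.array(uv,float).reshape(-1,1,2),d["K"],d["D"]).reshape(-1,2)
    v=np.c_[p,np.ones(len(p))]@d["R"]; c=-d["R"].T@d["t"]
    return c+v*((z-c[2])/v[:,2])[:,None]
def save(d,n): cv2.imwrite("pics/"+n,d["image"][:,:,::-1])
E
python3 - <<'E'
from h import *
np.set_printoptions(precision=4,suppress=True)
s=r.observe();print(s["clock"],s["tcp_pos"],s["ee_rot"],s["width"],Ro.from_rotvec(s["ee_rot"]).as_matrix())
names=["tray","mat","printer","roll","canister","bottle","carton","terminal","scanner","stapler"]
for c in("scene","top"):
    d=cam(c);save(d,c+"0.png");print(c,"cam",-d["R"].T@d["t"],d["D"])
    for n in names:
        for L in r.landmark_of(c,n)[:2]:
            print(n,np.round(L["xy"],1),round(L["score"],2),back(d,L["xy"],.029 if n=="roll" else 0.01 if n in("canister","bottle","carton") else 0)[0])
E
```

```text
0.0 [0.1925 0.5149 0.2049] [ 0.2799  1.5528 -0.2816] 0.09382991073676884 [[-0.0005  0.3502  0.9367]
 [-0.001   0.9367 -0.3502]
 [-1.     -0.0012 -0.0001]]
scene cam [ 1.1539 -0.7422  0.8328] [0.0299 0.     0.     0.     0.    ]
tray [251.  213.8] 0.95 [ 0.5666 -0.0139  0.    ]
mat [294.7 152.7] 0.92 [0.4812 0.3415 0.    ]
mat [342.  189.3] 0.18 [0.7188 0.2611 0.    ]
printer [153.3 262.7] 0.56 [ 0.4888 -0.3236  0.    ]
roll [270.9 212.9] 0.86 [ 0.6292 -0.0001  0.029 ]
roll [251.4 215.2] 0.21 [ 0.5917 -0.0433  0.029 ]
canister [237.8 223.2] 0.74 [ 0.5696 -0.078   0.01  ]
bottle [261.1 199.8] 0.9 [0.5571 0.0469 0.01  ]
carton [252.7 209.9] 0.85 [ 0.5666 -0.0059  0.01  ]
carton [259.8 197.7] 0.61 [0.5478 0.0524 0.01  ]
terminal [342.2 188.8] 0.94 [0.718  0.2638 0.    ]
stapler [215.9 187.8] 0.66 [0.4002 0.0127 0.    ]
top cam [0.4727 0.0002 1.1402] [-0.0072  0.      0.      0.      0.    ]
tray [227.2 197.6] 0.73 [0.5375 0.065  0.    ]
tray [247.1 190. ] 0.57 [0.5604 0.0015 0.    ]
mat [248.5 190.4] 0.69 [ 0.5591 -0.0029  0.    ]
mat [142.  216.7] 0.63 [0.483  0.3331 0.    ]
printer [349.9 213.7] 0.67 [ 0.4781 -0.3241  0.    ]
roll [244.9 170.9] 0.57 [0.6179 0.0071 0.029 ]
canister [271.5 187.8] 0.73 [ 0.5651 -0.0757  0.01  ]
canister [329.6 138.7] 0.66 [ 0.7194 -0.2665  0.01  ]
bottle [227.  195.4] 0.87 [0.5439 0.065  0.01  ]
bottle [142.9 216.4] 0.73 [0.4838 0.3274 0.01  ]
carton [249.5 188.4] 0.65 [ 0.5646 -0.0062  0.01  ]
terminal [162.6 145.5] 0.75 [0.7086 0.2689 0.    ]
scanner [330.4 139.5] 0.96 [ 0.7189 -0.2713  0.    ]
scanner [351.2 214.8] 0.36 [ 0.4745 -0.3281  0.    ]
stapler [238.  245.2] 0.83 [0.3874 0.0334 0.    ]
```

View pics/scene0.png

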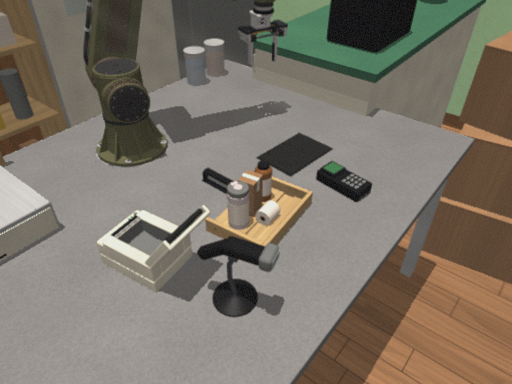

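View pics/top0.png

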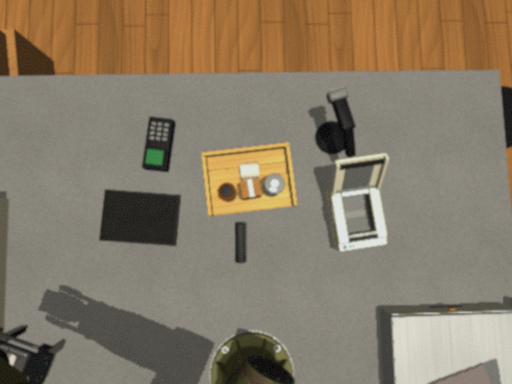

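The scene picture shows the tray at about (260,212), holding canister (238,203), carton (250,190), bottle (263,180) and roll (269,212). The mat is at (296,153) and the printer at (150,247), with the scanner near the printer's lid. The top view agrees: tray (250,180), mat (140,217), printer (358,215). Next I'll fit poses to the masks.

```bash
cat >> h.py <<'E'
def circ(rad,z,n=40):
    a=np.linspace(0,2*np.pi,n,endpoint=False); return np.c_[rad*np.cos(a),rad*np.sin(a),0*a+z]
def box(x0,x1,y0,y1,z0,z1): return np.array([[x,y,z] for x in(x0,x1) for y in(y0,y1) for z in(z0,z1)])
SH={"canister":np.r_[circ(.03,0),circ(.03,.13)],"bottle":np.r_[circ(.026,0),circ(.026,.106),circ(.018,.126)],
 "carton":box(-.025,.025,-.028,.028,0,.12),"mat":box(-.08,.08,-.12,.12,0,.003),
 "tray":np.r_[box(.12,.132,-.137,.137,0,.045),box(-.07,.0,-.137,.137,0,.045)],
 "roll":np.r_[circ(.025,-.0285)[:,[0,2,1]],circ(.025,.0285)[:,[0,2,1]]],
 "bucket":box(-.056,.056,-.042,.042,.092,.092)}
def sil(d,n,p,z,S=8):
    c,s=np.cos(p[2]),np.sin(p[2]); X=SH[n]@np.array([[c,s,0],[-s,c,0],[0,0,1]])+[p[0],p[1],z]
    h=cv2.convexHull(proj(d,X).astype(np.float32)).reshape(-1,2); return h
def soft(d,n,p,z):
    m=np.zeros((384,512),np.uint8)
    big=np.zeros((384*4,512*4),np.uint8); cv2.fillPoly(big,[np.round((sil(d,n,p,z)*4+1.5)*16).astype(np.int32)],255,shift=4)
    return cv2.resize(big,(512,384),interpolation=cv2.INTER_AREA)/255.
E
python3 - <<'E'
from h import *
import pickle
from scipy.optimize import minimize
np.set_printoptions(precision=4,suppress=True)
D={};M={}
for c in("top","scene"):
    D[c]=cam(c)
    for n in["tray","mat","printer","roll","canister","bottle","carton","terminal","stapler","scanner"]:
        q=r.cut_out(c,n)
        if q: M[c,n]=q[0]["region"]; print(c,n,round(q[0]["score"],2),np.round(q[0]["xy"]),q[0]["region"].sum())
pickle.dump((D,M),open("m0.pkl","wb"))
init={"canister":(.568,-.077,0,.01),"bottle":(.552,.056,0,.01),"carton":(.566,-.006,.09,.01),"mat":(.482,.337,0,0)}
for n,(x,y,a,z) in init.items():
    for cs in(("top",),("scene",)):
        f=lambda p:sum(np.abs(soft(D[c],n,[p[0],p[1],p[2]*5],z)-M[c,n]).sum() for c in cs if (c,n) in M)
        o=minimize(f,[x,y,a/5],method="Nelder-Mead",options=dict(initial_simplex=np.array([[x,y,a/5]]*4)+np.r_[[[0]*3],np.eye(3)*.012]))
        print(n,cs,o.x*[1,1,5],round(o.fun,1))
# enlarged overlays
for c,(u,v,w,h) in{"top":(195,130,110,95),"scene":(195,150,125,100)}.items():
    im=cv2.resize(D[c]["image"][v:v+h,u:u+w],None,fx=6,fy=6,interpolation=cv2.INTER_CUBIC)
    cv2.imwrite(f"pics/{c}1.png",im[:,:,::-1])
d=D["top"];im=cv2.resize(d["image"][145:255,320:400],None,fx=5,fy=5,interpolation=cv2.INTER_CUBIC);cv2.imwrite("pics/pr1.png",im[:,:,::-1])
E
```

```text
top tray 0.94 [237. 172.] 4136
top printer 0.87 [358. 203.] 4971
top roll 0.73 [244. 167.] 305
top canister 0.98 [274. 184.] 404
top bottle 0.72 [226. 192.] 297
top carton 0.81 [252. 188.] 380
top terminal 0.96 [160. 142.] 1450
top stapler 0.8 [239. 248.] 415
top scanner 0.96 [337. 130.] 1796
scene tray 0.71 [277. 220.] 2806
scene mat 0.77 [298. 154.] 1651
scene printer 0.58 [152. 247.] 5409
scene roll 0.72 [270. 210.] 372
scene canister 0.6 [238. 207.] 956
scene bottle 0.59 [264. 173.] 399
scene carton 0.84 [256. 190.] 674
scene terminal 0.63 [343. 182.] 1159
scene stapler 0.59 [213. 178.] 398
scene scanner 0.8 [236. 261.] 3054
canister ('top',) [ 0.568 -0.077  0.063] 32.2
canister ('scene',) [ 0.5694 -0.0725  0.0158] 78.8
bottle ('top',) [0.5513 0.0601 0.0302] 15.1
bottle ('scene',) [0.5481 0.0664 0.0041] 282.2
carton ('top',) [ 0.5582 -0.0086  0.1616] 28.9
carton ('scene',) [0.5589 0.0117 0.6847] 256.8
mat ('top',) [0.482 0.337 0.   ] 0.0
mat ('scene',) [ 0.4821  0.3428 -0.1178] 78.4
```

View pics/top1.png

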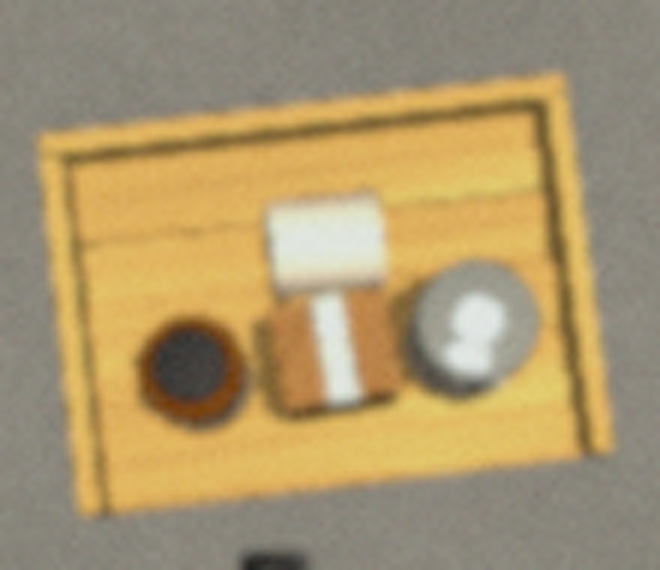

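View pics/scene1.png

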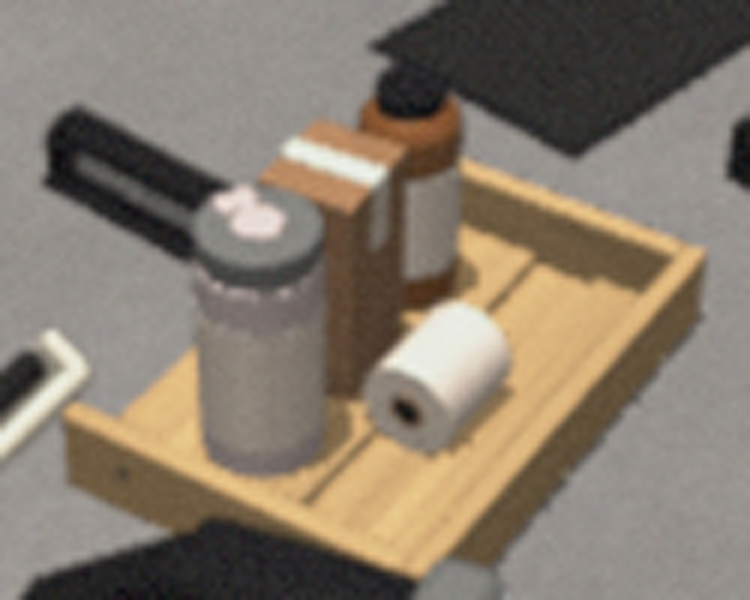

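View pics/pr1.png

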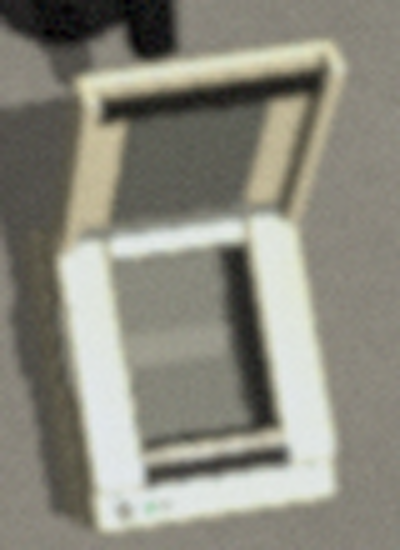

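The crops are clear. In top1 the tray's corners are (40,133), (565,75), (78,517) and (613,455), and carton, cap and lid are well defined. In pr1 the bucket's opening runs from about (108,255) to (287,455). I'll backproject these.

Run:
```python
from h import *
import pickle
np.set_printoptions(precision=4,suppress=True)
D,M=pickle.load(open("m0.pkl","rb"))
def crop(pts,u,v,s): return (np.array(pts,float)+.5)/s-.5+[u,v]
T,S=D["top"],D["scene"]
def pr(t,a): print(t,*a[:,:2])
def yaw(a,b): e=b-a; return np.arctan2(-e[0],e[1])
a=back(T,crop([(40,133),(565,75),(78,517),(613,455)],195,130,6),.045);pr("tray",a);y=yaw(a[1],a[0]);e=a[0]-a[2];print("yaw",y,np.arctan2(e[1],e[0]),yaw(a[3],a[2]),np.linalg.norm(a[0]-a[1]))
m=(a[0]+a[1])/2; print("tray origin",m[:2]-.132*np.array([np.cos(y),np.sin(y)]))
b=back(S,crop([(705,250),(415,578),(75,410)],195,150,6),.045);pr("tray scene BL,BR,FR",b);y=yaw(b[1],b[0]);print(y,((b[0]+b[1])/2)[:2]-.132*np.array([np.cos(y),np.sin(y)]))
pr("carton top",back(T,crop([(268,305),(388,288),(402,400),(286,415),(336,350)],195,130,6),.13))
pr("carton scene c",back(S,crop([(318,122),(408,155),(352,212),(260,180),(335,167)],195,150,6),.13))
pr("bottle cap",back(T,crop([(193,367)],195,130,6),.136));pr("bottle cap sc",back(S,crop([(412,88)],195,150,6),.136))
pr("can lid",back(T,crop([(478,325)],195,130,6),.14));pr("can lid sc",back(S,crop([(260,234)],195,150,6),.14))
pr("roll",back(T,crop([(327,240)],195,130,6),.029+.015))
print("mat");
for c in D:
  g=D[c]["image"].astype(int).max(2); mk=((g<60)).astype(np.uint8)
  k,l,st,ce=cv2.connectedComponentsWithStats(mk); p=proj(D[c],[[.482,.337,.003]])[0]; i=l[int(p[1]),int(p[0])]
  cn=max(cv2.findContours((l==i).astype(np.uint8),0,1)[0],key=cv2.contourArea)[:,0].astype(float); w=back(D[c],cn,.003)[:,:2]
  rc=cv2.minAreaRect(w.astype(np.float32)*1000); print(c,rc, st[i], back(D[c],[ce[i]],.003))
q=crop([(108,253),(247,240),(287,455),(147,472)],320,145,5);a=back(T,q,.092);pr("bucket rim",a)
a=back(T,crop([(62,258),(300,225),(335,460),(95,495),(335,490),(97,530)],320,145,5),.092);pr("printer top outer",a)
print("f",T["K"][0,0])
```

```text
tray [0.6777 0.14  ] [ 0.7032 -0.1305] [0.4812 0.1226] [ 0.5067 -0.1491]
yaw 0.09397236293334939 0.08848582435167729 0.093555818270418 0.2717285418444346
tray origin [ 0.5591 -0.0076]
tray scene BL,BR,FR [0.677  0.1418] [ 0.7024 -0.1295] [ 0.5141 -0.1436]
0.09303398350726384 [ 0.5583 -0.0061]
carton top [0.578  0.0229] [ 0.5849 -0.0337] [ 0.532  -0.0391] [0.526  0.0154] [ 0.5561 -0.0086]
carton scene c [0.5319 0.0131] [0.5815 0.0192] [ 0.5884 -0.0315] [ 0.5402 -0.0394] [ 0.5608 -0.0097]
bottle cap [0.549  0.0582]
bottle cap sc [0.5546 0.0569]
can lid [ 0.5656 -0.075 ]
can lid sc [ 0.5747 -0.0798]
roll [ 0.6198 -0.0059]
mat
top ((481.90716552734375, 338.4069519042969), (234.6282501220703, 153.68663024902344), 84.33607482910156) [ 100  191   80   54 3650] [[0.4811 0.3398 0.003 ]]
scene ((483.1573791503906, 316.1922607421875), (273.7174987792969, 154.14479064941406), 84.28111267089844) [ 258  134   73   42 1626] [[0.4846 0.3238 0.003 ]]
bucket rim [ 0.5324 -0.2746] [ 0.5384 -0.3573] [ 0.4123 -0.3747] [ 0.4044 -0.292 ]
printer top outer [ 0.53   -0.2473] [ 0.5466 -0.3893] [ 0.4087 -0.4028] [ 0.3919 -0.261 ] [ 0.3914 -0.4019] [ 0.3718 -0.2613]
f 359.5274417253441
```

Run:
```python
from h import *
np.set_printoptions(precision=4,suppress=True)
a=.13; ty=np.array([np.cos(a),np.sin(a)]);tz=np.array([np.sin(a),-np.cos(a)])
tr=np.array([.5588,-.0068]);tw=.0935;rl=tr+.06*np.array([np.cos(tw),np.sin(tw)])
P=dict(start=(.1925,.5149),bottle=(.551,.0585),carton=(.558,-.009),canister=(.569,-.0765),m_far=(.490,.4156),m_mid=(.482,.338),m_near=(.474,.26),rollx=rl,printer=(.4805,-.3232))
for n,p in P.items(): print(n,"world",np.array(p),"Y,Z",ty@p,tz@p)
s=r.observe();R0=Ro.from_rotvec(s["ee_rot"])
T=Ro.from_matrix(np.c_[[0,0,-1],[*ty,0],[*tz,0]]); print("turn",(R0.inv()*T).as_rotvec(),"shift to bottle z.17",R0.inv().apply(np.array([.551,.0585,.17])-s["tcp_pos"]))
d=cam("top");print("band",back(d,(np.array([[180,343.]])+.5)/5-.5+[320,145],.04))
print("roll px",r.cut_out("top","roll")[0]["xy"],back(d,[r.cut_out("top","roll")[0]["xy"]],.04))
```

```text
start world [0.1925 0.5149] Y,Z 0.2576242845749776 -0.4856006466194531
bottle world [0.551  0.0585] Y,Z 0.5539342007801005 0.01342204180113676
carton world [ 0.558 -0.009] Y,Z 0.5521248294092745 0.08125990862522282
canister world [ 0.569  -0.0765] Y,Z 0.5542817056133078 0.14961631201978765
m_far world [0.49   0.4156] Y,Z 0.5397412775929914 -0.34857239314421545
m_mid world [0.482 0.338] Y,Z 0.5217491729759847 -0.2726642633329055
m_near world [0.474 0.26 ] Y,Z 0.5037052147019302 -0.19635950876410954
rollx world [ 0.6185 -0.0012] Y,Z 0.6131633109750377 0.08137169353428676
printer world [ 0.4805 -0.3232] Y,Z 0.4345477350352703 0.3827620095773829
turn [ 1.0831  0.     -0.    ] shift to bottle z.17 [ 0.0355 -0.3023  0.4956]
band [[ 0.4791 -0.3304  0.04  ]]
roll px [245.9, 168.8] [[0.623  0.0038 0.04  ]]
```

Emit:
step_arm([
  [1,0,-0.03,0.05,0.17,0,0],
  [1,0,-0.06,0.1,0.34,0,0],
  [1,0,-0.09,0.15,0.52,0,0],
  [1,0,-0.12,0.2,0.7,0,0],
  [1,0,-0.15,0.25,0.88,0,0],
])

```text
clock: 2.98
tcp_pos: [0.3752, 0.2855, 0.2057]
ee_rot: [0.965, 1.346, -0.964]
wrist_force: [1.0, 0.9, 0.8]
width: 0.0942
```

```bash
cat > go.py <<'E'
import sys
from h import *
np.set_printoptions(precision=4,suppress=True)
x,y,z=map(float,sys.argv[1:4]);a=float(sys.argv[4]) if len(sys.argv)>4 else .13
s=r.observe();R0=Ro.from_rotvec(s["ee_rot"])
T=Ro.from_matrix(np.c_[[0,0,-1],[np.cos(a),np.sin(a),0],[np.sin(a),-np.cos(a),0]])
print("shift",R0.inv().apply(np.array([x,y,z])-s["tcp_pos"]),"turn",(R0.inv()*T).as_rotvec(),"q",s["joint_pos"])
E
python3 go.py .551 .0585 .17
```

```text
shift [0.0357 0.0935 0.2715] turn [ 0.1972 -0.0002 -0.0006] q [ 0.5728  0.1234  1.7342 -0.      1.2833  0.2457]
```

Emit:
step_arm([
  [1,0.01,0.025,0.06,0.1,0,0],
  [1,0.02,0.045,0.12,0.197,0,0],
  [1,0.03,0.065,0.18,0.197,0,0],
  [1,0.0357,0.085,0.24,0.197,0,0],
  [1,0.0357,0.0935,0.2715,0.197,0,0],
])

```text
clock: 3.6
tcp_pos: [0.552, 0.0561, 0.1694]
ee_rot: [1.114, 1.268, -1.114]
wrist_force: [-0.4, 0.8, 0.3]
width: 0.0938
```

```bash
python3 go.py .551 .0585 .068
python3 - <<'E'
from h import *
d=cam("scene");im=cv2.resize(d["image"][90:250,180:340],None,fx=4,fy=4,interpolation=cv2.INTER_CUBIC);cv2.imwrite("pics/s2.png",im[:600,:,::-1])
E
```

```text
shift [ 0.1014 -0.0006 -0.0024] turn [-0.0013 -0.0002  0.0002] q [ 0.0352  0.342   1.5517  0.0002  1.2481 -0.0935]
```

View pics/s2.png

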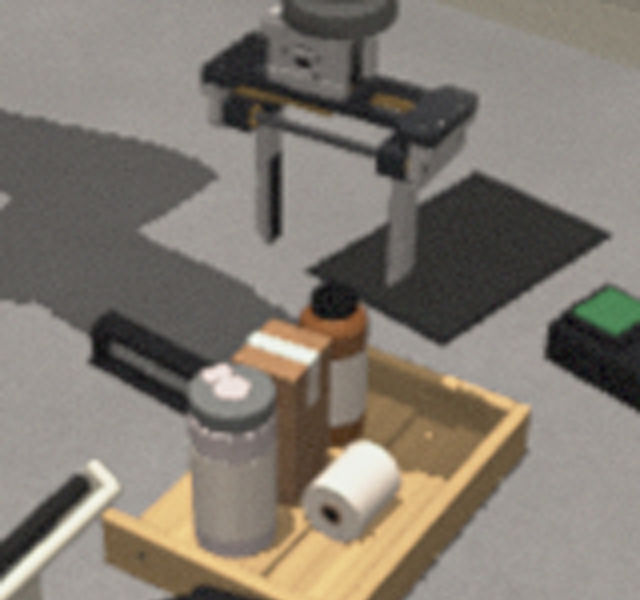

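The fingers, with tips at (270,240) and (400,285), straddle the bottle cap at (335,298), and the 177 mm side of the body lies along the jaws. Next I descend and close.

Emit:
step_arm([
  [1,0.05,-0.001,-0.002,0,0,0],
  [1,0.09,-0.001,-0.002,0,0,0],
  [1,0.1014,-0.001,-0.002,0,0,0],
  [1,0.1014,-0.001,-0.002,0,0,0],
  [0.4,0.1014,-0.001,-0.002,0,0,0],
], newtons=20)

```text
clock: 4.28
tcp_pos: [0.5533, 0.0552, 0.0697]
ee_rot: [1.116, 1.264, -1.113]
wrist_force: [0.5, -0.1, 0.3]
width: 0.087
```

Emit:
step_arm([
  [0.3,0,0,0,0,0,0],
  [0.3,0,0,0,0,0,0],
  [0.3,0,0,0,0,0,0],
  [0.3,0,0,0,0,0,0],
])

```text
clock: 4.78
tcp_pos: [0.5531, 0.0551, 0.0698]
ee_rot: [1.116, 1.264, -1.114]
wrist_force: [-1.8, -0.8, 2.7]
width: 0.0517
```

```bash
python3 go.py .490 .4156 .061;python3 go.py .490 .4156 .15
```

```text
shift [ 0.0084 -0.0169 -0.3656] turn [-0.0028  0.0009 -0.0025] q [ 0.0338  0.4596  1.6397 -0.0008  1.0398 -0.0931]
shift [-0.0806 -0.0167 -0.3655] turn [-0.0028  0.0009 -0.0025] q [ 0.0338  0.4596  1.6397 -0.0008  1.0398 -0.0931]
```

Emit:
step_arm([
  [0.3,-0.04,0,0,0,0,0],
  [0.3,-0.08,0,-0.02,0,0,0],
  [0.3,-0.08,-0.004,-0.07,0,0,0],
  [0.3,-0.08,-0.008,-0.12,0,0,0],
  [0.3,-0.08,-0.01,-0.17,0,0,0],
])

```text
clock: 5.4
tcp_pos: [0.5207, 0.2239, 0.1493]
ee_rot: [1.115, 1.265, -1.114]
wrist_force: [0.3, 0.4, -3.6]
width: 0.0511
```

```bash
python3 go.py .490 .4156 .10
```

```text
shift [ 0.0491 -0.0063 -0.1941] turn [-0.0031  0.001  -0.0018] q [ 0.3421  0.3867  1.5397 -0.0015  1.2136  0.2157]
```

Emit:
step_arm([
  [0.3,0,-0.002,-0.05,0,0,0],
  [0.3,0.01,-0.004,-0.1,0,0,0],
  [0.3,0.03,-0.006,-0.15,0,0,0],
  [0.3,0.049,-0.0063,-0.194,0,0,0],
  [0.3,0.049,-0.0063,-0.194,0,0,0],
])

```text
clock: 6.02
tcp_pos: [0.488, 0.4173, 0.0972]
ee_rot: [1.11, 1.267, -1.115]
wrist_force: [0.1, -0.2, -3.7]
width: 0.0513
```

```bash
python3 go.py .490 .4156 .063
```

```text
shift [0.0342 0.0018 0.0019] turn [0.0002 0.0028 0.0019] q [ 0.6511  0.6037  1.3437 -0.0016  1.1972  0.5215]
```

Emit:
step_arm([
  [0.3,0.015,0.001,0.002,0,0,0],
  [0.3,0.027,0.001,0.002,0,0,0],
  [0.3,0.033,0.001,0.002,0,0,0],
  [0.3,0.034,0.001,0.002,0,0,0],
  [0.3,0.034,0.001,0.002,0,0,0],
])

```text
clock: 6.65
tcp_pos: [0.4894, 0.4153, 0.0635]
ee_rot: [1.11, 1.267, -1.115]
wrist_force: [-0.4, 0.2, -2.7]
width: 0.0511
```

```bash
python3 go.py .490 .4156 .063
```

```text
shift [ 0.0005  0.0006 -0.0003] turn [-0.0001  0.0026  0.0014] q [ 0.6472  0.6412  1.3681 -0.0017  1.1348  0.518 ]
```

Emit:
step_arm([
  [0.3,0.002,0,0,0,0,0],
  [0.3,0.002,0,0,0,0,0],
  [1,0.001,0,0,0,0,0],
  [1,0.001,0,0,0,0,0],
  [1,0.001,0,0,0,0,0],
])

```text
clock: 7.28
tcp_pos: [0.4895, 0.4153, 0.0625]
ee_rot: [1.111, 1.267, -1.115]
wrist_force: [-0.2, 0.0, -0.6]
width: 0.0778
```

Emit:
step_arm([
  [1,0,0,0,0,0,0],
  [1,-0.06,0,0,0,0,0],
  [1,-0.105,0,0.01,0,0,0],
  [1,-0.105,0.0,0.07,0,0,0],
  [1,-0.105,0.001,0.13,0,0,0],
])

```text
clock: 7.9
tcp_pos: [0.5074, 0.2856, 0.1682]
ee_rot: [1.11, 1.267, -1.113]
wrist_force: [2.1, -1.0, 0.3]
width: 0.0944
```

```bash
python3 go.py .558 -.009 .168
```

```text
shift [0.0009 0.0117 0.2987] turn [0.001  0.0023 0.0003] q [ 0.4507  0.4032  1.4706 -0.0022  1.2689  0.3203]
```

Emit:
step_arm([
  [1,0,0.002,0.06,0,0,0],
  [1,0,0.005,0.12,0,0,0],
  [1,0,0.008,0.18,0,0,0],
  [1,0,0.01,0.24,0,0,0],
  [1,0,0.0117,0.298,0,0.002,0],
])

```text
clock: 8.52
tcp_pos: [0.558, -0.0103, 0.1691]
ee_rot: [1.112, 1.268, -1.112]
wrist_force: [0.2, 0.5, -0.2]
width: 0.0941
```

```bash
python3 go.py .558 -.009 .070
python3 - <<'E'
from h import *
d=cam("top")
for n in("bottle","mat"):
  for q in r.landmark_of("top",n)[:2]: print(n,q["score"],q["xy"],back(d,[q["xy"]],.003))
E
```

```text
shift [ 0.0991  0.0002 -0.0014] turn [ 0.001   0.0003 -0.0002] q [-0.084   0.3492  1.5428 -0.0003  1.2494 -0.2149]
bottle 0.57 [113.7, 217.1] [[0.48365515 0.42020096 0.003     ]]
mat 0.6 [142.4, 216.4] [[0.48391594 0.33094134 0.003     ]]
```

Emit:
step_arm([
  [1,0.05,0,-0.001,0,0,0],
  [1,0.09,0,-0.001,0,0,0],
  [1,0.099,0,-0.001,0,0,0],
  [1,0.099,0,-0.001,0,0,0],
  [0.3,0.099,0,-0.001,0,0,0],
], newtons=20)

```text
clock: 9.3
tcp_pos: [0.5587, -0.0094, 0.0715]
ee_rot: [1.115, 1.265, -1.113]
wrist_force: [-0.1, 0.2, 0.9]
width: 0.0871
```

Emit:
step_arm([
  [0.3,0,0,0,0,0,0],
  [0.3,0,0,0,0,0,0],
  [0.3,0,0,0,0,0,0],
  [0.3,0,0,0,0,0,0],
])

```text
clock: 9.8
tcp_pos: [0.5587, -0.0095, 0.0716]
ee_rot: [1.115, 1.265, -1.114]
wrist_force: [-0.6, -1.3, 1.3]
width: 0.0501
```

```bash
python3 go.py .482 .338 .10
```

```text
shift [-0.0288 -0.0318 -0.3544] turn [-0.0024  0.0009 -0.0021] q [-0.0823  0.4629  1.6297 -0.0006  1.0467 -0.2096]
```

Emit:
step_arm([
  [0.3,-0.04,0,0,0,0,0],
  [0.3,-0.08,0,-0.02,0,0,0],
  [0.3,-0.08,-0.008,-0.075,0,0,0],
  [0.3,-0.08,-0.014,-0.13,0,0,0],
  [0.3,-0.08,-0.018,-0.185,0,0,0],
])

```text
clock: 10.42
tcp_pos: [0.5164, 0.1732, 0.1513]
ee_rot: [1.115, 1.265, -1.114]
wrist_force: [0.3, -0.2, -2.5]
width: 0.0504
```

```bash
python3 go.py .482 .338 .10
```

```text
shift [ 0.0511 -0.0133 -0.1678] turn [-0.0027  0.001  -0.0018] q [ 0.257   0.3373  1.6026 -0.0013  1.2001  0.1302]
```

Emit:
step_arm([
  [0.3,0,-0.004,-0.05,0,0,0],
  [0.3,0.01,-0.008,-0.1,0,0,0],
  [0.3,0.03,-0.011,-0.14,0,0,0],
  [0.3,0.05,-0.0133,-0.168,0,0,0],
  [0.3,0.05,-0.0133,-0.168,0,0,0],
])

```text
clock: 11.05
tcp_pos: [0.4805, 0.339, 0.0991]
ee_rot: [1.111, 1.267, -1.115]
wrist_force: [-0.0, -1.0, -2.1]
width: 0.05
```

```bash
python3 go.py .482 .338 .0646
```

```text
shift [0.0345 0.0014 0.0011] turn [-0.0005  0.0023  0.0015] q [ 0.5529  0.4887  1.518  -0.0016  1.1372  0.4241]
```

Emit:
step_arm([
  [0.3,0.015,0.001,0.001,0,0,0],
  [0.3,0.027,0.001,0.001,0,0,0],
  [0.3,0.033,0.001,0.001,0,0,0],
  [0.3,0.035,0.001,0.001,0,0,0],
  [0.3,0.035,0.001,0.001,0,0,0],
])

```text
clock: 11.68
tcp_pos: [0.4819, 0.3379, 0.0647]
ee_rot: [1.112, 1.266, -1.115]
wrist_force: [-2.2, -1.0, 2.8]
width: 0.0499
```

Emit:
step_arm([
  [0.3,0.001,0,0,0,0,0],
  [1,0.001,0,0,0,0,0],
  [1,0.001,0,0,0,0,0],
  [1,0.001,0,0,0,0,0],
  [1,0.001,0,0,0,0,0],
])

```text
clock: 12.3
tcp_pos: [0.4819, 0.3379, 0.0636]
ee_rot: [1.112, 1.266, -1.115]
wrist_force: [0.4, 1.1, 0.3]
width: 0.0865
```

Emit:
step_arm([
  [1,-0.03,0,0,0,0,0],
  [1,-0.08,0,0,0,0,0],
  [1,-0.105,0,0.02,0,0,0],
  [1,-0.105,0.007,0.08,0,0,0],
  [1,-0.105,0.013,0.14,0,0,0],
])

```text
clock: 12.92
tcp_pos: [0.513, 0.1996, 0.1692]
ee_rot: [1.111, 1.266, -1.114]
wrist_force: [0.6, 0.7, 0.5]
width: 0.094
```

```bash
python3 go.py .569 -.0765 .17
```

```text
shift [-0.0002  0.0196  0.281 ] turn [0.0003 0.0021 0.0001] q [ 0.3055  0.3331  1.5641 -0.0022  1.2448  0.176 ]
```

Emit:
step_arm([
  [1,0,0.005,0.06,0,0,0],
  [1,0,0.01,0.12,0,0,0],
  [1,0,0.015,0.18,0,0,0],
  [1,0,0.018,0.24,0,0.002,0],
  [1,0,0.0196,0.281,0,0.002,0],
])

```text
clock: 13.55
tcp_pos: [0.5691, -0.079, 0.1698]
ee_rot: [1.114, 1.267, -1.114]
wrist_force: [0.4, 0.3, -0.8]
width: 0.094
```

```bash
python3 go.py .569 -.0765 .07
```

```text
shift [ 0.0998  0.0003 -0.0025] turn [-0.0012  0.0002  0.    ] q [-0.2016  0.3843  1.493  -0.0002  1.2642 -0.3304]
```

Emit:
step_arm([
  [1,0.05,0,-0.0025,0,0,0],
  [1,0.09,0,-0.0025,0,0,0],
  [1,0.1,0,-0.0025,0,0,0],
  [1,0.1,0,-0.0025,0,0,0],
  [0.3,0.1,0,-0.0025,0,0,0],
], newtons=22)

```text
clock: 14.18
tcp_pos: [0.5696, -0.0766, 0.0715]
ee_rot: [1.114, 1.265, -1.112]
wrist_force: [-0.1, -0.5, 0.1]
width: 0.0872
```

Emit:
step_arm([
  [0.3,0,0,0,0,0,0],
  [0.3,0,0,0,0,0,0],
  [0.3,0,0,0,0,0,0],
  [0.3,0,0,0,0,0,0],
])

```text
clock: 14.68
tcp_pos: [0.5697, -0.0766, 0.0719]
ee_rot: [1.114, 1.265, -1.112]
wrist_force: [-2.2, 0.5, 5.0]
width: 0.0596
```

```bash
python3 go.py .474 .26 .10
```

```text
shift [-0.0286 -0.0515 -0.3461] turn [-0.001   0.0011 -0.0026] q [-0.1973  0.4935  1.5821 -0.0003  1.0632 -0.3262]
```

Emit:
step_arm([
  [0.3,-0.04,0,0,0,0,0],
  [0.3,-0.08,0,-0.02,0,0,0],
  [0.3,-0.08,-0.01,-0.075,0,0,0],
  [0.3,-0.08,-0.018,-0.13,0,0,0],
  [0.3,-0.08,-0.026,-0.185,0,0,0],
])

```text
clock: 15.3
tcp_pos: [0.5188, 0.105, 0.1511]
ee_rot: [1.114, 1.265, -1.113]
wrist_force: [0.7, -0.2, -4.8]
width: 0.0598
```

```bash
python3 go.py .474 .26 .10
```

```text
shift [ 0.0509 -0.0246 -0.1595] turn [-0.0013  0.001  -0.0016] q [ 0.1311  0.3048  1.6463 -0.0011  1.1888  0.0028]
```

Emit:
step_arm([
  [0.3,0,-0.008,-0.05,0,0,0],
  [0.3,0.01,-0.016,-0.1,0,0,0],
  [0.3,0.03,-0.022,-0.14,0,0,0],
  [0.3,0.05,-0.0246,-0.16,0,0,0],
  [0.3,0.05,-0.0246,-0.16,0,0,0],
])

```text
clock: 15.92
tcp_pos: [0.4726, 0.2611, 0.099]
ee_rot: [1.11, 1.268, -1.115]
wrist_force: [-0.3, 0.2, -3.2]
width: 0.0598
```

```bash
python3 go.py .474 .26 .0649
```

```text
shift [0.0341 0.0014 0.0012] turn [0.0007 0.0021 0.002 ] q [ 0.4376  0.3913  1.6615 -0.0016  1.0913  0.3076]
```

Emit:
step_arm([
  [0.3,0.015,0.001,0.001,0,0,0],
  [0.3,0.027,0.001,0.001,0,0,0],
  [0.3,0.033,0.001,0.001,0,0,0],
  [0.3,0.0345,0.001,0.001,0,0,0],
  [0.3,0.0345,0.001,0.001,0,0,0],
])

```text
clock: 16.55
tcp_pos: [0.4739, 0.2599, 0.0648]
ee_rot: [1.11, 1.267, -1.115]
wrist_force: [-1.5, -1.8, -1.2]
width: 0.0598
```

Emit:
step_arm([
  [0.3,0.001,0,0,0,0,0],
  [1,0.001,0,0,0,0,0],
  [1,0.001,0,0,0,0,0],
  [1,0.001,0,0,0,0,0],
  [1,0.001,0,0,0,0,0],
])

```text
clock: 17.18
tcp_pos: [0.474, 0.2599, 0.0638]
ee_rot: [1.111, 1.267, -1.114]
wrist_force: [0.0, 0.2, -0.3]
width: 0.0935
```

Emit:
step_arm([
  [1,-0.03,0,0,0,0,0],
  [1,-0.08,0,0,0,0,0],
  [1,-0.105,0.01,0.02,0,0,0],
  [1,-0.105,0.02,0.06,0,0,0],
  [1,-0.105,0.03,0.11,0,0,0],
])

```text
clock: 17.8
tcp_pos: [0.5185, 0.1543, 0.1693]
ee_rot: [1.11, 1.267, -1.113]
wrist_force: [0.5, -0.1, -0.3]
width: 0.0944
```

```bash
python3 go.py .6185 -.003 .10
python3 - <<'E'
from h import *
from scipy.optimize import minimize
np.set_printoptions(precision=4,suppress=True)
out=[]
for c in("top","scene"):
    d=cam(c);p=proj(d,[[.56,.12,.05]])[0].astype(int)
    u,v=(p-[130,75]); im=cv2.resize(d["image"][v:v+150,u:u+260],None,fx=3,fy=3,interpolation=cv2.INTER_CUBIC);out.append(im)
    q=r.cut_out(c,"roll")[:1]
    for k in q:
        m=k["region"];f=lambda p:np.abs(soft(d,"roll",[p[0],p[1],.0935],.029)-m).sum()
        x0=np.array([.6185,-.003]);o=minimize(f,x0,method="Nelder-Mead",options=dict(initial_simplex=np.array([x0,x0+[.01,0],x0+[0,.01]])));print(c,k["score"],o.x,o.fun,m.sum())
    for n in("bottle","carton","canister"):
        print(n,[(round(q["score"],2),back(d,[q["xy"]],.003)[0,:2]) for q in r.landmark_of(c,n)[:1]])
cv2.imwrite("pics/both2.png",np.vstack([o[:300] if 0 else cv2.resize(o,(780,300)) if 0 else cv2.resize(o,(520,300)) for o in out])[:,:,::-1])
E
```

```text
shift [0.0696 0.0785 0.169 ] turn [0.0017 0.0019 0.0005] q [ 0.2225  0.3124  1.5914 -0.002   1.2385  0.0914]
top 0.53 [ 0.6212 -0.0061] 23.035294117647055 297
bottle [(0.58, array([0.4743, 0.4176]))]
carton [(0.71, array([0.49  , 0.3375]))]
canister [(0.52, array([0.4774, 0.2589]))]
scene 0.55 [ 0.6201 -0.0033] 31.227450980392156 412
bottle [(0.91, array([0.4854, 0.4111]))]
carton [(0.95, array([0.4831, 0.3497]))]
canister [(0.67, array([0.4706, 0.2493]))]
```

View pics/both2.png

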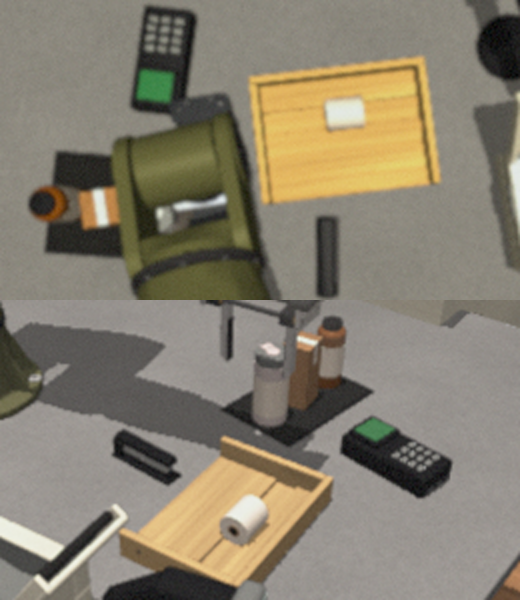

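All three containers stand upright on the mat, and the roll lies alone in the groove at (.620,-.0045). The back board is only 60 mm behind the roll's axis, so the jaws open to just about 68 mm.

Emit:
step_arm([
  [0.72,0.0,0.025,0.05,0,0,0],
  [0.72,0,0.05,0.1,0,0,0],
  [0.72,0.02,0.07,0.15,0,0,0],
  [0.72,0.05,0.079,0.17,0.002,0.002,0],
  [0.72,0.07,0.079,0.17,0.002,0.002,0],
])

```text
clock: 18.92
tcp_pos: [0.6185, -0.0036, 0.0974]
ee_rot: [1.113, 1.269, -1.116]
wrist_force: [0.7, 0.2, -0.7]
width: 0.0678
```

```bash
python3 go.py .6195 -.0045 .0145 .11
```

```text
shift [0.0829 0.0011 0.0011] turn [ 0.0181 -0.0003  0.0028] q [-0.0649  0.5536  1.4224 -0.0003  1.1683 -0.1929]
```

Emit:
step_arm([
  [0.72,0.04,0.001,0.001,0.018,0,0],
  [0.72,0.07,0.001,0.001,0.018,0,0],
  [0.72,0.08,0.001,0.001,0.018,0,0.003],
  [0.72,0.083,0.001,0.001,0.018,0,0.003],
  [0.72,0.083,0.001,0.001,0.018,0,0.003],
])

```text
clock: 19.55
tcp_pos: [0.6199, -0.0044, 0.0155]
ee_rot: [1.128, 1.258, -1.126]
wrist_force: [0.3, -0.1, 1.2]
width: 0.0679
```

Emit:
step_arm([
  [0.3,0,0,0,0,0,0],
  [0.3,0,0,0,0,0,0],
  [0.3,0,0,0,0,0,0],
  [0.3,0,0,0,0,0,0],
], newtons=15)

```text
clock: 20.05
tcp_pos: [0.6203, -0.0043, 0.0162]
ee_rot: [1.129, 1.257, -1.126]
wrist_force: [-0.6, 0.5, 5.2]
width: 0.0499
```

```bash
python3 go.py .4805 -.3232 .18
```

```text
shift [-0.1643 -0.1736  0.3016] turn [-0.0196  0.0002 -0.0027] q [-0.0661  0.6578  1.4666  0.0004  1.0144 -0.1767]
```

Emit:
step_arm([
  [0.3,-0.05,0,0,0,0,0],
  [0.3,-0.1,-0.03,0,0,0,0],
  [0.3,-0.14,-0.07,0.02,0,0,0],
  [0.3,-0.164,-0.115,0.05,-0.01,0,-0.003],
  [0.3,-0.164,-0.16,0.09,-0.02,0,-0.003],
])

```text
clock: 20.68
tcp_pos: [0.47, -0.1121, 0.1815]
ee_rot: [1.112, 1.266, -1.11]
wrist_force: [0.5, -1.1, -0.8]
width: 0.0495
```

```bash
python3 go.py .4805 -.3232 .17
```

```text
shift [ 0.0118 -0.0174  0.2106] turn [ 0.0019  0.0016 -0.0028] q [-0.3098  0.1715  1.7375 -0.0003  1.2295 -0.4416]
```

Emit:
step_arm([
  [0.3,0,-0.006,0.05,0,0,0],
  [0.3,0.004,-0.012,0.1,0,0,0],
  [0.3,0.008,-0.017,0.15,0,0,0],
  [0.3,0.012,-0.0174,0.19,0.002,0.002,-0.003],
  [0.3,0.012,-0.0174,0.21,0.002,0.002,-0.003],
])

```text
clock: 21.3
tcp_pos: [0.4799, -0.3244, 0.169]
ee_rot: [1.114, 1.269, -1.115]
wrist_force: [0.3, 0.7, -1.0]
width: 0.0495
```

```bash
python3 go.py .4805 -.3232 .055
python3 - <<'E'
from h import *
o=[]
for c in("top","scene"):
    d=cam(c);p=proj(d,[[.48,-.32,.1]])[0].astype(int);u,v=np.maximum(p-[65,50],0)
    o.append(cv2.resize(d["image"][v:v+100,u:u+130],(520,400)[:2] if 0 else (390,300),interpolation=cv2.INTER_CUBIC))
cv2.imwrite("pics/pr2.png",np.vstack(o)[:,:,::-1])
E
```

```text
shift [ 0.114   0.0009 -0.001 ] turn [-0.0017 -0.0012  0.0012] q [-0.6576  0.3964  1.4781 -0.0001  1.2687 -0.7859]
```

View pics/pr2.png

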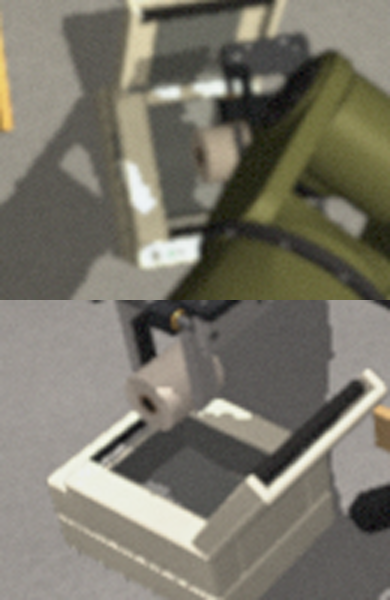

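The roll hangs level above the open bucket (top part at about (225,155), bottom part at about (165,385)), and the lid is clear. I'll lower it.

Emit:
step_arm([
  [0.3,0.04,0.001,-0.001,0,0,0],
  [0.3,0.075,0.001,-0.001,0,0,0],
  [0.3,0.1,0.001,-0.001,0,0,0],
  [0.3,0.112,0.001,-0.001,0,0,0],
  [0.3,0.112,0.001,-0.001,0,0,0],
])

```text
clock: 22.02
tcp_pos: [0.4807, -0.3224, 0.0571]
ee_rot: [1.114, 1.269, -1.115]
wrist_force: [-0.3, 0.1, -0.4]
width: 0.0498
```

```bash
python3 go.py .4805 -.3232 .053
```

```text
shift [ 0.0041 -0.0003  0.0008] turn [-0.0016 -0.0014  0.0015] q [-0.6539  0.524   1.5748 -0.0001  1.0448 -0.7823]
```

Emit:
step_arm([
  [0.3,0.0035,0,0,0,0,0],
  [0.3,0.0035,0,0,0,0,0],
  [0.66,0.003,0,0,0,0,0],
  [0.66,0.003,0,0,0,0,0],
  [0.66,0.003,0,0,0,0,0],
])

```text
clock: 22.65
tcp_pos: [0.4808, -0.3224, 0.0542]
ee_rot: [1.114, 1.269, -1.115]
wrist_force: [-0.3, 0.2, 0.1]
width: 0.0623
```

Emit:
step_arm([
  [0.66,-0.02,0,0,0,0,0],
  [0.66,-0.06,0,0,0,0,0],
  [0.66,-0.11,0,0,0,0,0],
  [0.66,-0.11,0,-0.05,0,0,0],
  [0.8,-0.11,0,-0.11,0,0,0],
])

```text
clock: 23.28
tcp_pos: [0.4666, -0.2126, 0.1647]
ee_rot: [1.116, 1.267, -1.115]
wrist_force: [0.3, 0.7, -1.0]
width: 0.069
```

Emit:
step_arm([
  [1,0,0.005,-0.06,0,0,0],
  [1,0,0.01,-0.12,0,0,0],
  [1,0,0.015,-0.18,0,0,0],
  [1,0,0.02,-0.24,0,0,0],
  [1,0,0.025,-0.3,0,0,0],
])

```text
clock: 23.9
tcp_pos: [0.4531, 0.09, 0.1652]
ee_rot: [1.116, 1.267, -1.115]
wrist_force: [0.2, -0.3, -0.0]
width: 0.0944
```

```bash
python3 go.py .474 .26 .17
python3 - <<'E'
from h import *
o=[]
for c in("top","scene"):
    d=cam(c);p=proj(d,[[.48,-.32,.1]])[0].astype(int);u,v=np.maximum(p-[65,50],0)
    o.append(cv2.resize(d["image"][v:v+100,u:u+130],(390,300),interpolation=cv2.INTER_CUBIC))
    for q in r.landmark_of(c,"roll")[:1]: print(c,q["score"],q["xy"],back(d,[q["xy"]],.065))
cv2.imwrite("pics/pr3.png",np.vstack(o)[:,:,::-1])
E
```

```text
shift [-0.0047  0.0422 -0.166 ] turn [-0.0033 -0.0006 -0.0004] q [ 0.1164  0.1433  1.8106  0.0007  1.1874 -0.0105]
top 0.87 [353.7, 210.7] [[ 0.48655063 -0.31748183  0.065     ]]
scene 0.93 [152.5, 242.8] [[ 0.48785542 -0.31339257  0.065     ]]
```

View pics/pr3.png

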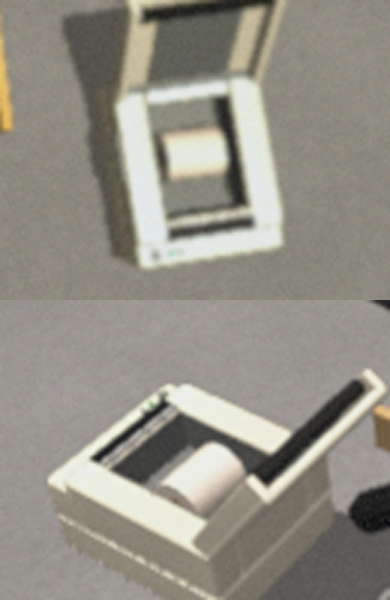

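The roll lies across the printer in the bottom of the bucket, at about (195,153) in the top part, midway between the front and rear walls. Now I'll return the containers, canister first.

Emit:
step_arm([
  [1,-0.004,0.014,-0.05,0,0,0],
  [1,-0.005,0.028,-0.1,0,0,0],
  [1,-0.005,0.042,-0.15,-0.003,0,0],
  [1,-0.005,0.0422,-0.166,-0.003,0,0],
  [1,-0.005,0.0422,-0.166,-0.003,0,0],
])

```text
clock: 24.72
tcp_pos: [0.4739, 0.2581, 0.1697]
ee_rot: [1.111, 1.269, -1.112]
wrist_force: [0.0, -0.1, 0.1]
width: 0.0939
```

```bash
python3 go.py .474 .26 .0638
```

```text
shift [ 0.1059  0.0005 -0.0019] turn [ 0.002  -0.0002  0.0009] q [0.4306 0.309  1.5948 0.0004 1.2385 0.2984]
```

Emit:
step_arm([
  [1,0.05,0,-0.002,0,0,0],
  [1,0.09,0,-0.002,0,0,0],
  [1,0.106,0,-0.002,0,0,0],
  [1,0.106,0,-0.002,0,0,0],
  [0.3,0.106,0,-0.002,0,0,0],
], newtons=22)

```text
clock: 25.35
tcp_pos: [0.4745, 0.26, 0.0654]
ee_rot: [1.113, 1.268, -1.11]
wrist_force: [0.1, -0.3, 0.8]
width: 0.0872
```

Emit:
step_arm([
  [0.3,0,0,0,0,0,0],
  [0.3,0,0,0,0,0,0],
  [0.3,0,0,0,0,0,0],
  [0.3,0,0,0,0,0,0],
])

```text
clock: 25.85
tcp_pos: [0.4745, 0.2601, 0.0657]
ee_rot: [1.113, 1.268, -1.11]
wrist_force: [-3.5, -1.2, 5.6]
width: 0.0599
```

```bash
python3 go.py .5697 -.0766 .145
```

```text
shift [-0.0795  0.0503  0.3462] turn [ 0.0017 -0.0009 -0.0016] q [0.4336 0.437  1.685  0.0005 1.0179 0.3016]
```

Emit:
step_arm([
  [0.3,-0.04,0,0,0,0,0],
  [0.3,-0.08,0.002,0.02,0,0,0],
  [0.3,-0.08,0.01,0.075,0,0,0],
  [0.3,-0.08,0.02,0.13,0,0,0],
  [0.3,-0.08,0.03,0.185,0,0,0],
])

```text
clock: 26.48
tcp_pos: [0.5283, 0.0789, 0.1451]
ee_rot: [1.112, 1.269, -1.11]
wrist_force: [1.1, 1.4, -3.8]
width: 0.0597
```

```bash
python3 go.py .5697 -.0766 .105
```

```text
shift [0.04   0.0205 0.1596] turn [ 0.002  -0.001  -0.0007] q [ 0.0791  0.3221  1.6383  0.0011  1.1805 -0.0533]
```

Emit:
step_arm([
  [0.3,0,0.007,0.05,0,0,0],
  [0.3,0,0.014,0.1,0,0,0],
  [0.3,0.01,0.02,0.145,0,0,0],
  [0.3,0.03,0.0205,0.1596,0,0,0],
  [0.3,0.04,0.0205,0.1596,0,0,0],
])

```text
clock: 27.1
tcp_pos: [0.5688, -0.0767, 0.1029]
ee_rot: [1.113, 1.271, -1.113]
wrist_force: [-1.3, 0.3, -5.1]
width: 0.0598
```

```bash
python3 go.py .5697 -.0766 .0727
```

```text
shift [0.0302 0.001  0.0001] turn [ 0.0009 -0.002   0.002 ] q [-0.1985  0.4554  1.558   0.0014  1.1307 -0.33  ]
```

Emit:
step_arm([
  [0.3,0.015,0.001,0,0,0,0],
  [0.3,0.025,0.001,0,0,0,0],
  [0.3,0.029,0.001,0,0,0,0],
  [0.3,0.03,0.001,0,0,0,0],
  [0.3,0.03,0.001,0,0,0,0],
])

```text
clock: 27.72
tcp_pos: [0.5699, -0.0765, 0.0733]
ee_rot: [1.113, 1.271, -1.112]
wrist_force: [0.3, 0.8, -4.5]
width: 0.0596
```

Emit:
step_arm([
  [0.3,0.001,0,0,0,0,0],
  [1,0.001,0,0,0,0,0],
  [1,0.001,0,0,0,0,0],
  [1,0.001,0,0,0,0,0],
  [1,0.001,0,0,0,0,0],
])

```text
clock: 28.35
tcp_pos: [0.57, -0.0765, 0.0724]
ee_rot: [1.113, 1.27, -1.112]
wrist_force: [-0.2, -0.2, 0.5]
width: 0.0927
```

Emit:
step_arm([
  [1,-0.03,0,0,0,0,0],
  [1,-0.08,0,0,0,0,0],
  [1,-0.1,-0.005,-0.03,0,0,0],
  [1,-0.1,-0.014,-0.09,0,0,0],
  [1,-0.1,-0.02,-0.15,0,0,0],
])

```text
clock: 28.98
tcp_pos: [0.5301, 0.0707, 0.173]
ee_rot: [1.114, 1.27, -1.113]
wrist_force: [0.9, 0.4, -0.4]
width: 0.094
```

```bash
python3 go.py .4819 .3379 .17
```

```text
shift [ 0.0035 -0.0131 -0.2712] turn [-0.     -0.0017  0.0005] q [ 0.0633  0.2952  1.6048  0.0018  1.2422 -0.0672]
```

Emit:
step_arm([
  [1,0,-0.003,-0.06,0,0,0],
  [1,0,-0.006,-0.12,0,0,0],
  [1,0,-0.009,-0.18,0,0,0],
  [1,0.003,-0.013,-0.24,0,-0.002,0],
  [1,0.003,-0.013,-0.271,0,-0.002,0],
])

```text
clock: 29.6
tcp_pos: [0.4809, 0.3404, 0.1702]
ee_rot: [1.111, 1.269, -1.112]
wrist_force: [-0.7, -0.3, -0.2]
width: 0.0941
```

```bash
python3 go.py .4819 .3379 .0636
```

```text
shift [0.1066 0.0007 0.0025] turn [0.0022 0.0003 0.0008] q [0.5537 0.4164 1.4471 0.0001 1.2789 0.4215]
```

Emit:
step_arm([
  [1,0.05,0,0.002,0,0,0],
  [1,0.09,0,0.002,0,0,0],
  [1,0.106,0,0.002,0,0,0],
  [1,0.106,0,0.002,0,0,0],
  [0.3,0.106,0,0.002,0,0,0],
], newtons=20)

```text
clock: 30.22
tcp_pos: [0.4819, 0.3387, 0.066]
ee_rot: [1.113, 1.268, -1.11]
wrist_force: [0.0, 0.0, 0.7]
width: 0.0874
```

Emit:
step_arm([
  [0.3,0,0,0,0,0,0],
  [0.3,0,0,0,0,0,0],
  [0.3,0,0,0,0,0,0],
  [0.3,0,0,0,0,0,0],
])

```text
clock: 30.72
tcp_pos: [0.482, 0.3387, 0.0661]
ee_rot: [1.113, 1.268, -1.11]
wrist_force: [-0.4, -0.2, 1.8]
width: 0.0504
```

```bash
python3 go.py .5587 -.0093 .145
```

```text
shift [-0.0791  0.0304  0.3551] turn [ 0.002  -0.0008 -0.0017] q [0.5504 0.5298 1.5411 0.0001 1.0688 0.4184]
```

Emit:
step_arm([
  [0.3,-0.04,0,0,0,0,0],
  [0.3,-0.08,0.002,0.02,0,0,0],
  [0.3,-0.08,0.008,0.075,0,0,0],
  [0.3,-0.08,0.013,0.13,0,0,0],
  [0.3,-0.08,0.018,0.185,0,0,0],
])

```text
clock: 31.35
tcp_pos: [0.524, 0.156, 0.1458]
ee_rot: [1.112, 1.269, -1.11]
wrist_force: [0.6, 0.2, -2.9]
width: 0.0502
```

```bash
python3 go.py .5587 -.0087 .105
```

```text
shift [0.0407 0.0127 0.1678] turn [ 0.0023 -0.0007 -0.0012] q [0.222  0.3476 1.6022 0.0007 1.1905 0.0894]
```

Emit:
step_arm([
  [0.3,0,0.004,0.05,0,0,0],
  [0.3,0,0.008,0.1,0,0,0],
  [0.3,0.005,0.011,0.145,0,0,0],
  [0.3,0.025,0.0127,0.1678,0,0,0],
  [0.3,0.04,0.0127,0.1678,0,0,0],
])

```text
clock: 31.98
tcp_pos: [0.5585, -0.0099, 0.1045]
ee_rot: [1.114, 1.269, -1.112]
wrist_force: [0.3, 0.2, -1.8]
width: 0.0503
```

```bash
python3 go.py .5587 -.0087 .0731
```

```text
shift [ 0.0314  0.0004 -0.0011] turn [ 0.0001 -0.001  -0.0002] q [-0.0837  0.4207  1.6046  0.0011  1.1163 -0.2143]
```

Emit:
step_arm([
  [0.3,0.015,0,-0.001,0,0,0],
  [0.3,0.025,0,-0.001,0,0,0],
  [0.3,0.03,0,-0.001,0,0,0],
  [0.3,0.0315,0,-0.001,0,0,0],
  [0.3,0.0315,0,-0.001,0,0,0],
])

```text
clock: 32.6
tcp_pos: [0.5586, -0.0087, 0.0734]
ee_rot: [1.114, 1.268, -1.112]
wrist_force: [-0.7, -0.0, -1.8]
width: 0.05
```

Emit:
step_arm([
  [0.3,0.001,0,0,0,0,0],
  [1,0.001,0,0,0,0,0],
  [1,0.001,0,0,0,0,0],
  [1,0.001,0,0,0,0,0],
  [1,0.001,0,0,0,0,0],
])

```text
clock: 33.22
tcp_pos: [0.5586, -0.0087, 0.0724]
ee_rot: [1.114, 1.268, -1.112]
wrist_force: [-0.1, -0.1, 0.1]
width: 0.0867
```

Emit:
step_arm([
  [1,-0.03,0,0,0,0,0],
  [1,-0.08,0,0,0,0,0],
  [1,-0.1,-0.001,-0.03,0,0,0],
  [1,-0.1,-0.003,-0.09,0,0,0],
  [1,-0.1,-0.005,-0.15,0,0,0],
])

```text
clock: 33.85
tcp_pos: [0.5337, 0.1407, 0.1729]
ee_rot: [1.115, 1.267, -1.112]
wrist_force: [1.7, 0.2, -0.4]
width: 0.094
```

```bash
python3 go.py .4894 .4153 .17
```

```text
shift [ 0.0031 -0.0085 -0.2781] turn [-0.0007 -0.0008 -0.0016] q [0.1909 0.3314 1.5575 0.0008 1.2511 0.0614]
```

Emit:
step_arm([
  [1,0,-0.002,-0.06,0,0,0],
  [1,0,-0.004,-0.12,0,0,0],
  [1,0,-0.006,-0.18,0,0,0],
  [1,0.003,-0.0085,-0.24,0,0,0],
  [1,0.003,-0.0085,-0.278,0,0,0],
])

```text
clock: 34.48
tcp_pos: [0.4883, 0.4177, 0.1697]
ee_rot: [1.113, 1.268, -1.111]
wrist_force: [1.0, -0.3, -0.6]
width: 0.094
```

```bash
python3 go.py .4894 .4153 .0625
```

```text
shift [0.1072 0.0006 0.0026] turn [ 0.001  -0.0008 -0.0012] q [0.6506 0.5346 1.2756 0.0001 1.3299 0.5195]
```

Emit:
step_arm([
  [1,0.05,0,0.003,0,0,0],
  [1,0.09,0,0.003,0,0,0],
  [1,0.107,0,0.003,0,0,0],
  [1,0.107,0,0.003,0,0,0],
  [0.3,0.107,0,0.003,0,0,0],
])

```text
clock: 35.1
tcp_pos: [0.4897, 0.4153, 0.0647]
ee_rot: [1.116, 1.267, -1.109]
wrist_force: [1.1, -0.1, 0.7]
width: 0.0874
```

Emit:
step_arm([
  [0.3,0,0,0,0,0,0],
  [0.3,0,0,0,0,0,0],
  [0.3,0,0,0,0,0,0],
  [0.3,0,0,0,0,0,0],
])

```text
clock: 35.6
tcp_pos: [0.4896, 0.4153, 0.0648]
ee_rot: [1.116, 1.268, -1.109]
wrist_force: [-0.7, -0.4, 1.6]
width: 0.0512
```

Emit:
step_arm([
  [0.3,-0.04,0,0,0,0,0],
  [0.3,-0.08,0.0,0.02,0,0,0],
  [0.3,-0.08,0.003,0.075,0,0,0],
  [0.3,-0.08,0.006,0.13,0,0,0],
  [0.3,-0.08,0.008,0.185,0,0,0],
])

```text
clock: 36.22
tcp_pos: [0.5212, 0.2309, 0.144]
ee_rot: [1.115, 1.268, -1.109]
wrist_force: [0.3, -0.3, -3.1]
width: 0.0511
```

```bash
python3 go.py .5531 .0551 .105
```

```text
shift [0.0387 0.0085 0.1786] turn [ 0.0011 -0.0019 -0.0027] q [0.3522 0.3982 1.5367 0.0013 1.2037 0.2207]
```

Emit:
step_arm([
  [0.3,0,0.003,0.05,0,0,0],
  [0.3,0,0.005,0.1,0,0,0],
  [0.3,0,0.008,0.15,0,0,0],
  [0.3,0.01,0.0085,0.177,0,-0.002,-0.002],
  [0.3,0.03,0.0085,0.1775,0,-0.002,-0.002],
])

```text
clock: 36.85
tcp_pos: [0.5533, 0.0542, 0.1135]
ee_rot: [1.114, 1.266, -1.113]
wrist_force: [-0.2, 1.1, -2.6]
width: 0.0513
```

```bash
python3 go.py .5531 .0551 .0718
```

```text
shift [ 0.0417 -0.0001 -0.0009] turn [-0.0014  0.0004 -0.0014] q [ 0.032   0.4037  1.6059 -0.0003  1.1306 -0.0965]
```

Emit:
step_arm([
  [0.3,0.02,0,-0.001,0,0,0],
  [0.3,0.034,0,-0.001,0,0,0],
  [0.3,0.04,0,-0.001,0,0,0],
  [0.3,0.0418,0,-0.001,0,0,0],
  [0.3,0.0418,0,-0.001,0,0,0],
])

```text
clock: 37.48
tcp_pos: [0.5535, 0.0553, 0.0723]
ee_rot: [1.115, 1.265, -1.112]
wrist_force: [-0.4, -0.8, -3.1]
width: 0.0515
```

Emit:
step_arm([
  [0.3,0.001,0,0,0,0,0],
  [1,0.001,0,0,0,0,0],
  [1,0.001,0,0,0,0,0],
  [1,0.001,0,0,0,0,0],
  [1,0.001,0,0,0,0,0],
])

```text
clock: 38.1
tcp_pos: [0.5535, 0.0553, 0.0713]
ee_rot: [1.115, 1.265, -1.112]
wrist_force: [0.3, 0.4, -0.4]
width: 0.0876
```

Emit:
step_arm([
  [1,-0.03,0,0,0,0,0],
  [1,-0.08,0,0,0,0,0],
  [1,-0.12,-0.01,-0.03,0,0,0],
  [1,-0.13,-0.02,-0.09,0,0,0],
  [1,-0.13,-0.03,-0.15,0,0,0],
])

```text
clock: 38.72
tcp_pos: [0.504, 0.2017, 0.2025]
ee_rot: [1.117, 1.264, -1.111]
wrist_force: [-0.3, 0.4, -0.7]
width: 0.0939
```

Emit:
step_arm([
  [1,0,0,-0.05,0,0,0],
  [1,0,0,-0.1,0,0,0],
  [1,0,0,-0.15,0,0,0],
  [1,0,0,-0.2,0,0,0],
  [1,0,0,-0.2,0,0,0],
])

```text
clock: 39.35
tcp_pos: [0.4774, 0.4026, 0.2018]
ee_rot: [1.114, 1.266, -1.109]
wrist_force: [0.3, -0.1, -0.0]
width: 0.0943
```

Run:
```python
from h import *
import pickle
from scipy.optimize import minimize
np.set_printoptions(precision=4,suppress=True)
D0,M0=pickle.load(open("m0.pkl","rb"))
d=cam("top");s=cam("scene")
ini={"canister":(.568,-.077),"bottle":(.5513,.0601),"carton":(.5582,-.0086)}
for n in ["canister","bottle","carton","terminal","stapler","scanner"]:
    for c in("top","scene"):
        q=r.cut_out(c,n)
        if q and (c,n) in M0:
            m=q[0]["region"];a=M0[c,n]; print(n,c,"centroid shift px",np.argwhere(m).mean(0)-np.argwhere(a).mean(0),m.sum(),a.sum())
a=cv2.resize(d["image"][130:225,195:305],None,fx=3.5,fy=3.5,interpolation=cv2.INTER_CUBIC);b=cv2.resize(D0["top"]["image"][130:225,195:305],None,fx=3.5,fy=3.5,interpolation=cv2.INTER_CUBIC)
cv2.imwrite("pics/cmp.png",np.hstack([b,a])[:,:,::-1]);save(s,"sceneF.png")
# registration of tray patch before/after
for n,(u,v,w,h) in {"bottle":(216,181,22,22),"carton":(238,177,26,24),"can":(262,171,25,27)}.items():
    p=cv2.phaseCorrelate(*[np.float64(cv2.cvtColor(I["image"][v:v+h,u:u+w],cv2.COLOR_RGB2GRAY)) for I in(D0["top"],d)],cv2.createHanningWindow((w,h),cv2.CV_64F));print(n,p)
```

```text
canister top centroid shift px [-1.0802 -0.4726] 372 404
canister scene centroid shift px [-0.3063  0.3591] 987 956
bottle top centroid shift px [-0.707   0.1853] 271 297
bottle scene centroid shift px [0.8953 0.8191] 446 399
carton top centroid shift px [-0.6418 -0.0942] 343 380
carton scene centroid shift px [0.3492 0.507 ] 623 674
terminal top centroid shift px [-0.0574  0.2583] 1454 1450
terminal scene centroid shift px [-0.0571 -0.6173] 1241 1159
stapler top centroid shift px [-0.7303 -0.221 ] 411 415
stapler scene centroid shift px [0.4715 0.2348] 414 398
scanner top centroid shift px [-0.2447  0.0937] 1886 1796
scanner scene centroid shift px [-0.2815 -0.5582] 3019 3054
bottle ((-0.12821033245162994, -0.34026543436744383), 1.0263865393086344)
carton ((0.7422291707305266, -0.3540820930738988), 0.9131619097232353)
can ((0.45000909209971596, 0.12701370834519032), 0.8046578475422697)
```

View pics/cmp.png

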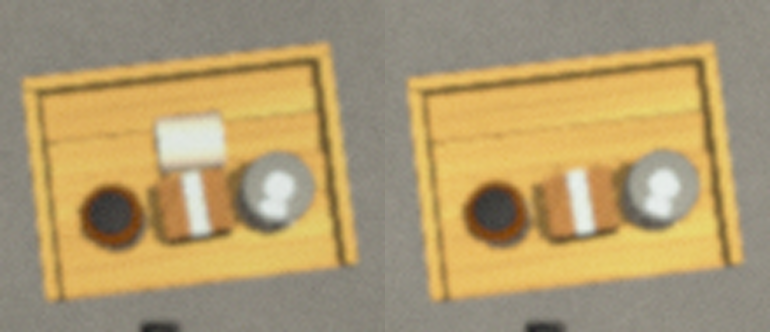

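View pics/sceneF.png

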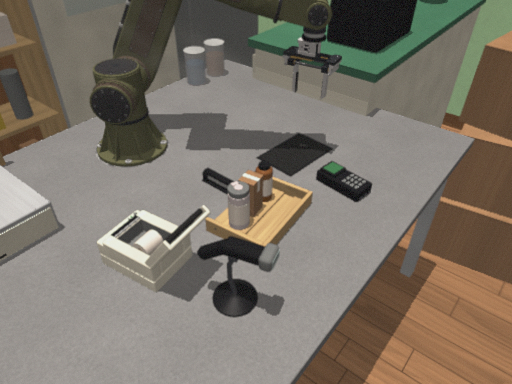

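The before/after crops match: bottle, carton and canister stand at their old pixels to within about 1 px (3 mm). The full view shows the roll in the bucket at (148,242), the lid open, and terminal, scanner and stapler unmoved. I'm handing in.

```bash
python3 -c "
from rig import r
print(r.observe()['clock'],r.close_job())"
```

```text
the job is handed in; nothing more can be done
40.05 None
```

The job is done and handed in at 40 s of the 144 s allowed. I moved the bottle, carton and canister upright onto the mat and laid the roll across the bottom of the printer's open bucket. Then I put the three containers back in the tray where they had stood.

**Containers:** pictures before and after show all three upright at their old places, within about 1 px (roughly 3 mm), which is as fine as the cameras resolve. The arm let go of each within about 1 mm of where it had gripped it.

**Roll and bystanders:** after release the roll lay in the bottom of the bucket, parallel to the printer's width. The lid is still open. The terminal, scanner and stapler show no movement beyond detector noise, under 1 px. The wrist force readings I got never went above about 7 N.

**Disagreements:** the detector put the settled roll 6 to 7 mm further back and 6 to 10 mm to the left of where I measured the bucket's middle, while the picture showed it midway between the front and rear walls. I took that as detector error. Single network readings of the containers also differed by up to about 12 mm between the two cameras, so I relied on the pictures and the arm's own readings instead.

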